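# Fit the guide roller and latch the guard gate

## Robot

A 6-joint arm with a two-finger parallel gripper is mounted at the origin on the work surface. World frame = base frame: x ahead of the robot, y to its left, z up, the work surface at z = 0. Lengths are in m, angles in rad, forces in N, time in s.
With the tool pointing down it reaches from about 0.325 to 0.775 m from the base axis. Payload 5.5 kg.
Tool frame: the origin (TCP) lies midway between the tips of the shut fingers; the grasp point (between the pads) lies behind it (bot.grip_depth is the z of the grasp point in the tool frame, in m); z points along the fingers, y is the line along which they close (so a half turn about z gives the same grasp; the last joint's range is limited). The gripper opens to 88 mm and grips with 3 to 60 N. Pads are 20 mm wide; open, the fingers measure 115 mm over their backs; the gripper's body (75 mm by 178 mm) begins 61 mm behind the grasp point.
Start: joints at [1.123, 0.091, 1.231, -0, 1.82, -0.057], TCP at [0.229, 0.555, 0.223] pointing down, gripper open.
Joint ranges: [-2.87, 2.87], [-0.86, 2.18], [0.17, 2.46], [-1.51, 4.65], [0.06, 2.69], [-2.65, 2.65]. Speed limits (rad/s): [2.57, 2.57, 3.01, 3.14, 3.14, 3.14].

## Interface

Orientations are given as a 3x3 rotation matrix whose columns are the frame's x, y, z axes.
In Python, from cell import bot gives the robot as it stands.
- The arm moves only by the tool apply_moves, never from a script. Its argument "deltas" is a list that holds one entry, the list of rows, each a list of 5 numbers: the finger opening in m, from 0 to 0.0878, then the shift along the tool's x, y, z in m, then the turn about the tool's z in units of 10 degrees (1.0 is 10 degrees). A call has exactly 10 rows; each row is the pose to reach, as a shift and turn from the pose commanded when the call began, along the tool's axes at that moment; what a row does not reach only later rows make up. A row lasts 1/8 s, in which the tool goes at most 62.5 mm and 10.7 degrees, less where a joint would pass 70% of its speed; a pose out of reach is approached as far as the arm can. A call with a gripper value outside its range is refused whole. The fingers move at their own pace and stop on an object; "newtons" is the grip in N (left out, the last holds). Time passes only in rows, so rows that repeat a pose let the fingers close, or fill a call up. It gives the time, the measured TCP pose, the force, the opening and the grip force at its end, in the units of the state.
- bot.observe(): the state, without advancing time (a new reading comes with each control period).
- bot.read_camera(name): name is "scene" or "top" or "wrist"; returns (picture, depth): 400x640x3 uint8, blue, green, red; 400x640 float32, m along the optical axis (not along the pixel's ray), 0 where there is no reading.
- bot.camera_info(name): a dict with "fx", "fy", "cx", "cy" (pixels), "camera_from_world" (4x4, takes a point from world to camera coordinates). Camera axes: x right, y down, z forward; pixel columns grow to the right and rows downward; lengths in m; the calibration is good to about 2 mm. A picture is of the moment at which its call begins: read the wrist's pose just before it. camera_info takes no time and is no camera call; for the wrist camera it gives the pose at the moment of the call.
- bot.sign_off(): hands the job in; it is judged then, once.
The state is a dict: "time_s": time; "joint_pos": joint angles; "dq": joint speeds; "effort": joint torques, N m; "tcp_pos": TCP position; "tool_rot": TCP orientation; "ft_force": force on the tool from outside, world axes, zero at the start; "torque": the same for the moment, N m; "opening": opening from 0.0 (shut) to 1.0 (fully open); "grasp_force": force on a finger pad.
Only numpy, scipy, OpenCV 4.12 (cv2) and the standard library are available. Lean on these libraries where they do the work, as an engineer would, in place of code of your own. Each camera call takes 0.05 s, during which the arm holds its last target. There are 200 camera calls.

## Task

Put the white guide roller over the spindle in the guarded bay so that it sits fully down on its seat, and let go. Then gently push the bay's open gate shut until the sprung tongue snaps in behind the strike and the gate stays shut by itself; the strike is set by hand, so find the snap by feel, do not slam the gate and never press it with more than 20 N. Leave everything else on the bench where it is.

Things in the scene. Friction and masses are not known exactly. Their poses are not given: they have to be found in the camera images.
- roller_centre (a point): Centre (half-way up, on the axis) of the white guide roller, loose, standing upright: a plain hub 40 mm across and 60 mm high with a foot flange 56 mm across and 6 mm thick at the bottom and an 18 mm bore right through; about 90 g. Its z is its axis, up. Grip the hub.
- spindle_seat (a point): Seat of the upright steel spindle in the bay: point on its axis on top of its 40 mm collar, 18 mm above the bench. Spindle 12 mm thick, 50 mm high above this point, tip tapered. The seated roller's centre is 30 mm above this point. Axes are the bay's: the open front faces -x, +x goes into the bay, y to the hinge side.
- bay: Fixed olive bay, open above; origin centre of its underside, axes as spindle_seat. Base 180 (x) x 230 (y) x 12 mm; spindle at x 20, y 10 mm; back fence 85 mm high at x 82 mm, side fences 70 mm high at y +-107 mm, posts up to 105 mm high at the front corners.
- gate_hinge (a point): Point on the gate's vertical hinge axis, 72 mm above the bench, at x -75, y 95 mm in the bay's axes. It turns with the gate: its -y axis runs along the leaf to the free edge, its -x axis points out of the outer face (the face to push), +x is the way to push. At gate angle 0 its axes are the bay's.
- gate_push (a point): Centre of the 50 x 50 mm steel push plate on the gate's outer face, 72 mm above the bench, 125 mm from the hinge along the leaf and 7 mm out from the hinge axis; axes as gate_hinge. Leaf 165 mm long, 8 mm thick, 16 to 100 mm above the bench. The tongue and strike are beyond the free edge, 170 mm from the hinge: keep clear of them.
- gate (a joint): Gate angle, rad, grows opening; starts 0.55 to 0.95, swings freely. Latched lies anywhere from -0.1 to 0.1, as the strike is set by hand. A pin pushes back 1 to 4 N over the last 40 mm, the tongue adds to 6 to 11 N at the plate some 8 mm short of the snap, then eases; just past it a rubber buffer resists (7 N per mm): pressing to 14 N makes sure. Unlatched, the pin kicks the gate out past 0.13.
- bobbin: Bystander, leave alone: short wide olive printed ring, 68 mm across, 30 mm high, 40 mm bore; origin centre of underside.
- jar: Bystander, leave alone: small green glass jar with black cap, 48 mm across, 70 mm high; origin centre of underside.
- bearing: Bystander, leave alone: small flat steel ring, 36 mm across, 12 mm high; origin centre of underside.
- driver: Bystander, leave alone: screwdriver lying on the mat, 160 mm long along its x; origin under its middle.
- stage: Bystander, leave alone: small black and aluminium block with a stub, 60 x 60 x 30 mm; origin centre of underside.
Not all that is in view belongs to the job. Of the things like the part that bears roller_centre, leave any that is red; of the rest the larger one is meant.

How it is judged:
On the way, in this order (a step that is already met when the one before it is completed fails the run):
1. the roller sits down on the spindle's seat, let go (horizontal distance between roller_centre and spindle_seat below 0.006 m and z of roller_centre in the frame of spindle_seat below 0.034 m and angle between roller_centre's own z axis and vertical below 0.12 rad and contact force between the fingers and roller below 0.1 N), for 0.2 s.
2. the gate is pushed shut (value of joint gate below 0.115 rad), for 0.2 s.
At the end, for the whole second after the job is handed in: The roller stands on the spindle's seat (within 6 mm of the axis, no more than 4 mm off the seat, upright within 0.12 rad), let go; the gate stays latched by itself (angle under 0.115 rad with nothing pushing it), everything at rest (all of step 1 and value of joint gate below 0.115 rad and velocity of joint gate between -0.05 and 0.05 rad/s and linear speed of roller below 0.02 m/s); the robot touches nothing.
It fails at once if the gate is pressed with more than 20 N (contact force between any of the fingers, the arm and gate above 20 N).
It fails at once if the gate is slammed (closing faster than 2.5 rad/s) (velocity of joint gate below -2.5 rad/s).
It fails at once if a bystander is moved by more than 20 mm (distance of any of bobbin, jar, bearing, driver, stage from where it was at the start of the episode above 0.02 m).
It also fails if it takes over 58 s, if anything falls off the work surface, if the arm or the gripper's body presses on something with over 40 N, if the wrist force passes 120 N, or if a joint passes its speed limit or range.

## Working session

There is one attempt and no reset: what is moved stays moved. The work goes in short steps, Python scripts to look and compute and a tool call to move; the robot and the scene stay as the last step left them, time stands still between calls to the robot, and variables do not carry over. Pictures are saved under pics/ and viewed, at most 10 in all, crops included, and the job is handed in when it is done.

Besides the shell and the picture viewer there is one more tool, called after "Emit:" as name(argument=value, ...), one argument or row to a line, values as JSON. apply_moves: Moves the arm, as the interface text tells. Its arguments: {"type":"object","properties":{"deltas":{"type":"array"},"newtons":{"type":"number"}},"required":["deltas"]}

```bash
mkdir -p pics; ls; cat > h.py <<'E'
import numpy as np, cv2
from cell import bot
def look(n,f=None):
    i=bot.camera_info(n); p,d=bot.read_camera(n)
    if f: cv2.imwrite('pics/'+f,p)
    return i,p,d
def world(i,u,v,z):
    M=np.linalg.inv(i["camera_from_world"]); r=M[:3,:3]@np.array([(u-i["cx"])/i["fx"],(v-i["cy"])/i["fy"],1]); o=M[:3,3]
    return o+r*(z-o[2])/r[2]
def cloud(i,d):
    v,u=np.mgrid[:d.shape[0],:d.shape[1]]
    P=np.stack([(u-i["cx"])/i["fx"]*d,(v-i["cy"])/i["fy"]*d,d,np.ones_like(d)],-1)
    return (P@np.linalg.inv(i["camera_from_world"]).T)[...,:3]
E
python3 - <<'E'
from h import *
a=look("scene","s0.png");b=look("top","t0.png")
np.savez('v0.npz',sp=a[1],sd=a[2],tp=b[1],td=b[2])
for x in(a,b):print(x[0])
s=bot.observe();print(s["time_s"],s["tool_rot"],bot.grip_depth,s["ft_force"])
E
```

```text
pics
{'fx': 496.1718692567976, 'fy': 496.1718692567976, 'cx': 321.34817021923766, 'cy': 203.24344364459958, 'camera_from_world': array([[ 0.4092019 ,  0.91242242,  0.00625524, -0.21542056],
       [ 0.58702532, -0.25800756, -0.76735479, -0.21693718],
       [-0.69853782,  0.31767502, -0.64119225,  1.79903042],
       [ 0.        ,  0.        ,  0.        ,  1.        ]])}
{'fx': 383.92122199036703, 'fy': 383.92122199036703, 'cx': 321.5268915451678, 'cy': 195.32832763605464, 'camera_from_world': array([[-0.01483601, -0.99971826,  0.01852816,  0.00147029],
       [-0.98183476,  0.01106011, -0.18941535,  0.52807616],
       [ 0.18915706, -0.02100176, -0.98172223,  0.92967035],
       [ 0.        ,  0.        ,  0.        ,  1.        ]])}
0.1 [[-9.24594915e-01  3.80951058e-01 -7.30609016e-04]
 [ 3.80951749e-01  9.24593629e-01 -1.54467395e-03]
 [ 8.70712674e-05 -1.70652446e-03 -9.99998540e-01]] -0.0187 [ 0.07343174 -0.13278227  0.38127779]
```

View pics/s0.png

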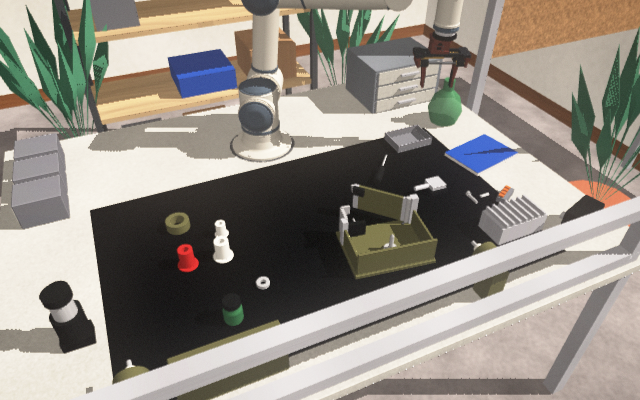

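View pics/t0.png

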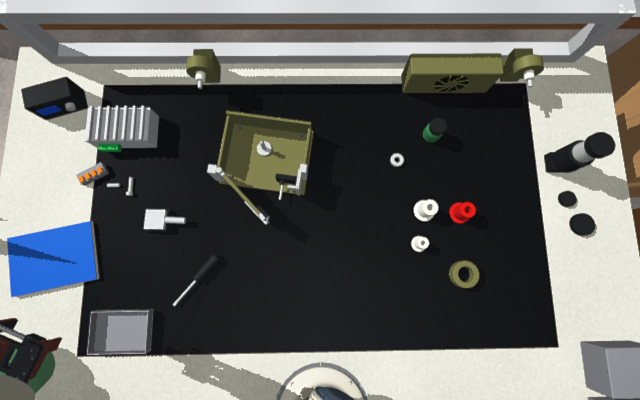

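The top view shows the large white roller at about (427,209), with the small white decoy at (420,243) and the red one at (462,212). The spindle is at (264,148), the gate hinge post at (215,172), the free edge at (266,220) and the strike post at (298,178).

```bash
python3 - <<'E'
from h import *
v=np.load('v0.npz')
i=bot.camera_info("top");P=cloud(i,v['td']);im=v['tp']
hsv=cv2.cvtColor(im,cv2.COLOR_BGR2HSV)
# roller: points by height
R=P[190:228,405:445].reshape(-1,3)
print("zmax",R[:,2].max())
for lo,hi in((.052,.07),(.01,.05)):
    s=R[(R[:,2]>lo)&(R[:,2]<hi)];print(len(s),s.mean(0),(s.min(0)+s.max(0))/2)
S=P[135:165,250:285].reshape(-1,3)
for lo in(.03,.045,.058):
    s=S[S[:,2]>lo];print("sp",len(s),s.mean(0),s[:,2].max())
# bay olive interior: fence tops
B=P[100:200,205:320]
m=(B[...,2]>.06)&(B[...,2]<.095)
for name,sel in(("back z>.078",(B[...,2]>.078)&(B[...,2]<.09)),):
    pts=B[sel];print(name,len(pts),pts.min(0),pts.max(0))
ys,xs=np.where(m); 
import sys
z=P[100:232:3,205:320:3,2]*1000
print('\n'.join(''.join('%4d'%q for q in r) for r in z.round().astype(int)))
E
```

```text
zmax 1.0126765305309637
170 [ 0.49245799 -0.27771504  0.05952418] [ 0.49254831 -0.27831458  0.05865205]
99 [ 0.48888466 -0.27094829  0.03089932] [ 0.49007162 -0.27262806  0.03022975]
sp 38 [0.62917733 0.13278661 0.15594937] 1.0126765305309637
sp 30 [0.62050711 0.12923376 0.18751933] 1.0126765305309637
sp 20 [0.59973537 0.12089606 0.25493121] 1.0126765305309637
back z>.078 361 [0.5247371  0.0219204  0.07801473] [0.74390467 0.27346756 0.08994059]
   1   5   4   0   3  -1   0   3   5   5   2   1   3   4   3   1   4  -1   3   0   2   0   2  -2   4   1   1  -1  -1   2   2   5   1  -1  -1   3   2   4   1
   4   2   6   3   3   3   1   1   4   3   2   0   2   3   5   1   2   3  -1   3   4  -1   1   1   41013  -1   5   0  -1   1   2   3  -1   0   0   0   5  -2
   1   3   3   4   1   1   0  -1   2   2   1   0   0   2  -2  -2   0   5  -1   0   3   2   3   1   31013   4   2   5   4   2   1   3   3   5   1   3   4   0
  -2   3   1   2   2   3   4   3   5   2   3   2   2   1   2   4  -1   3   0   3   3   2   1   3   4   1   3   1   1   2   3   1   1   1   4   6   3   3   0
   4   2   3   1   1   
[... 5556 characters left out ...]
  91   2   3   2   2   3  -1  -2   0   0  -1   0   4  -1   2   2   1   2
   1   3   1   2   2   4   1   5   0   3  -1   2   4   2   5   1   2   0   1  93  94  79   2   5   2   4   0   1   0   0   3   6   4   4   2   4   1   0   0
   2   1   0   2   0   0   0  -1   1  -1  -1   0   4  -1   2   3   1  -3   1   3  97   3   4   3   1  -2   3   4   3   1   2  -1   1   1   1   1   1   4  -1
   3   1   1   0   3   1   1   6   1   4   3   0   5  -1   3  -1   1   2   0   3   4   3   5   3   2   1   1   0   4   1   4   1   3   0   0   0   3   1   0
   0   2  -1   5   2   1   2   1  -1   0   0   4   2   5   2   3   1  -2   1   0   2   4   1   2  -1   3   3   4   2   3   1   2   1   3   3   3   1   3   5
```

```bash
python3 - <<'E'
from h import *
v=np.load('v0.npz');c=v['tp'][100:235,200:325]
cv2.imwrite('pics/t0c.png',cv2.resize(c,None,fx=4.4,fy=4.4,interpolation=cv2.INTER_CUBIC))
E
```

```text
(no output)
```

View pics/t0c.png

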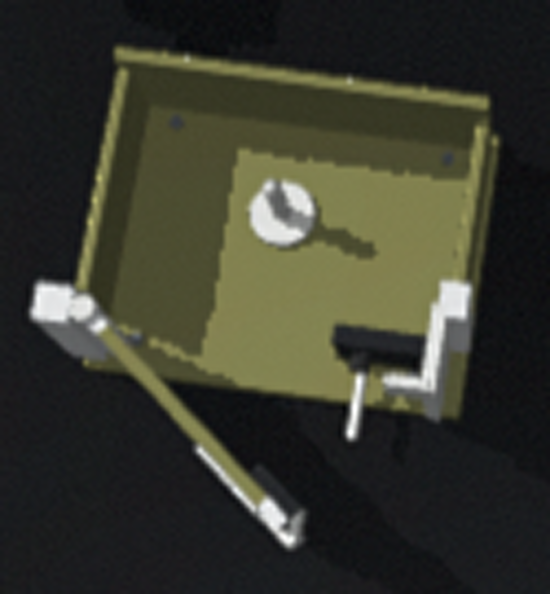

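The crop shows the spindle collar at (282,212), the hinge at (83,308), the push plate edge from (200,450) to (270,520), and the strike post on the right at (450,300). Next I work out the positions.

```bash
python3 - <<'E'
from h import *
i=bot.camera_info("top")
f=lambda u,v,z:world(i,200+u/4.4,100+v/4.4,z)
a=f(118,50,.085);b=f(488,98,.085)
d=a-b;yaw=np.arctan2(-d[0],d[1]);print("yaw back",yaw,np.linalg.norm(d))
l0,l1=f(122,68,.07),f(80,285,.07);r0,r1=f(483,125,.07),f(462,280,.07)
for p,q in((l0,l1),(r0,r1)): e=p-q;print("yaw side",np.arctan2(e[1],e[0]))
C=f(282,212,.018);print("seat",C)
c,s=np.cos(yaw),np.sin(yaw);R=np.array([[c,-s],[s,c]])
mid=((a+b)/2)[:2];print("from back fence: ",mid+R@[20-84.,10])
print("from hinge", f(83,308,.105)[:2]+R@[.095,-.085], f(83,308,.105))
h=f(83,308,.1);g=f(270,505,.1);e=g-h;print("gate ang", np.arctan2(e[0],-e[1])-0, "len",np.linalg.norm(e),'h',h,'g',g)
im=np.load('v0.npz')['tp'];hsv=cv2.cvtColor(im,cv2.COLOR_BGR2HSV)
M=((hsv[...,1]<60)&(hsv[...,2]>150)).astype(np.uint8)[190:228,405:445]
k=np.where(M);print((k[1].min()+k[1].max())/2+405,(k[0].min()+k[0].max())/2+190)
E
```

```text
yaw back -0.14385754958301583 0.21692452439512894
yaw side -0.14938079287081787
yaw side -0.1368284562783248
seat [0.66545331 0.14678102 0.018     ]
from back fence:  [-61.17804821  19.19881236]
from hinge [0.66477732 0.14624667] [0.58294439 0.24398802 0.105     ]
gate ang -0.8151405794359717 len 0.15317971688504503 h [0.58426806 0.24524857 0.1       ] g [0.47278049 0.14020312 0.1       ]
425.5 209.5
```

Emit:
apply_moves(
  deltas=[
    [[0.06,-0.06,-0.02,0,0],[0.06,-0.12,-0.045,0,0],[0.06,-0.18,-0.065,0,0],[0.06,-0.24,-0.09,0,0],[0.06,-0.3,-0.11,0,0],[0.06,-0.36,-0.135,0,0],[0.06,-0.42,-0.16,0,0],[0.06,-0.48,-0.18,0,0],[0.06,-0.54,-0.2,0,0],[0.06,-0.559,-0.212,0,0]],
  ],
)

```text
time_s: 1.35
tcp_pos: [0.6662, 0.1432, 0.2209]
tool_rot: [[-0.924, 0.383, -0.002], [0.383, 0.924, -0.001], [0.002, -0.001, -1.0]]
ft_force: [-0.6, -1.0, -0.2]
opening: 0.687
grasp_force: 0.0
```

```bash
python3 - <<'E'
from h import *
s=bot.observe();i,p,d=look("wrist","w1.png");print(s["time_s"],s["tcp_pos"],s["dq"].max() if hasattr(s["dq"],'max') else s["dq"],i)
E
```

```text
1.35 [0.66620911 0.143196   0.22088051] 0.3563901607297582 {'fx': 308.1399308973052, 'fy': 308.1399308973052, 'cx': 319.69512675216345, 'cy': 202.13934120614297, 'camera_from_world': array([[ 3.81798895e-01,  9.24245423e-01,  3.80369376e-05,
        -3.86775513e-01],
       [ 8.94651773e-01, -3.69584309e-01,  2.51009250e-01,
        -5.72374702e-01],
       [ 2.32008208e-01, -9.58010244e-02, -9.67984687e-01,
         2.46692340e-01],
       [ 0.00000000e+00,  0.00000000e+00,  0.00000000e+00,
         1.00000000e+00]])}
```

View pics/w1.png

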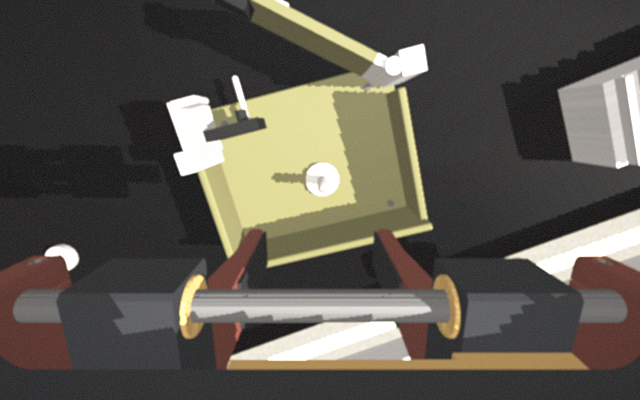

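The wrist view shows the collar and spindle at about (322,180), the hinge pin at (393,65), and the strike and latch block at (235,128).

```bash
python3 - <<'E'
from h import *
p=cv2.imread('pics/w1.png')
i={'fx':308.13993,'fy':308.13993,'cx':319.695,'cy':202.139,'camera_from_world':np.array([[.381798895,.924245423,3.80369e-5,-.386775513],[.894651773,-.369584309,.25100925,-.572374702],[.232008208,-.0958010244,-.967984687,.24669234],[0,0,0,1]])}
h=cv2.cvtColor(p,cv2.COLOR_BGR2HSV)
m=((h[...,1]<70)&(h[...,2]>120)).astype(np.uint8);m[:150]=0;m[215:]=0;m[:,:290]=0;m[:,360:]=0
n,l,st,ce=cv2.connectedComponentsWithStats(m);k=1+np.argmax(st[1:,4]);print(st[k],ce[k])
c=max(cv2.findContours((l==k).astype(np.uint8),0,1)[0],key=cv2.contourArea);e=cv2.fitEllipse(c);print(e)
print("seat",world(i,*e[0],.018),"size",e[1][0]/308*(.22))
print("hinge",world(i,393,65,.105))
E
```

```text
[305 162  35  35 995] [321.88442211 178.83517588]
((321.8924560546875, 178.84742736816406), (34.55741882324219, 34.83885192871094), 82.30524444580078)
seat [0.66422372 0.14693991 0.018     ] size 0.024683870588030135
hinge [0.58315142 0.24372761 0.105     ]
```

Emit:
apply_moves(
  deltas=[
    [[0.06,0.0,-0.06,0,0],[0.06,0.0,-0.12,0,0],[0.06,0.0,-0.18,0,0],[0.06,0.0,-0.24,0,0],[0.06,0.0,-0.3,0,0],[0.06,0,-0.36,0,0],[0.06,0,-0.42,0,0],[0.06,0,-0.458,0,0],[0.06,0,-0.458,0,0],[0.06,0,-0.458,0,0]],
  ],
)

```text
time_s: 2.65
tcp_pos: [0.4904, -0.2769, 0.2223]
tool_rot: [[-0.925, 0.381, -0.0], [0.381, 0.925, 0.001], [0.001, 0.001, -1.0]]
ft_force: [-0.1, 0.4, 0.0]
opening: 0.687
grasp_force: 0.0
```

```bash
python3 - <<'E'
from h import *
s=bot.observe();i,p,d=look("wrist","w2.png");print(s["time_s"],s["tcp_pos"]);
import pickle;pickle.dump(i,open('w2.pkl','wb'))
E
```

```text
2.65 [ 0.49038554 -0.27687078  0.222309  ]
```

View pics/w2.png

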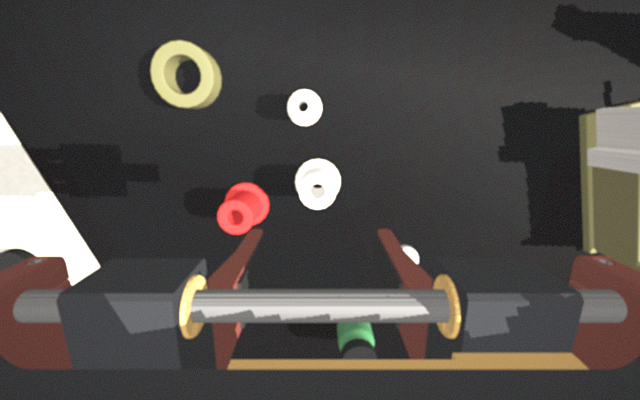

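The wrist view shows the white roller with its flange centred at about (318,184) and bore at (318,190). The small decoy is at (304,107) and the red one at (240,210), clear of the fingers.

```bash
python3 - <<'E'
from h import *
import pickle;i=pickle.load(open('w2.pkl','rb'));p=cv2.imread('pics/w2.png')
h=cv2.cvtColor(p,cv2.COLOR_BGR2HSV)
m=((h[...,1]<70)&(h[...,2]>110)).astype(np.uint8)
sub=m[150:218,285:350];n,l,st,ce=cv2.connectedComponentsWithStats(sub);k=1+np.argmax(st[1:,4]);print(st[k])
c,r=cv2.minEnclosingCircle(max(cv2.findContours((l==k).astype(np.uint8),0,1)[0],key=cv2.contourArea));print(c,r)
print("flange",world(i,c[0]+285,c[1]+150,.004))
g=cv2.cvtColor(p,cv2.COLOR_BGR2GRAY)[180:202,306:332];d=(g<130).astype(np.uint8);k=np.where(d);print("bore",k[1].mean()+306,k[0].mean()+180,world(i,k[1].mean()+306,k[0].mean()+180,.06))
R=bot.observe()["tool_rot"];t=bot.observe()["tcp_pos"]
for q in(world(i,c[0]+285,c[1]+150,.004),): print((R.T@(q-t)))
print(g)
E
```

```text
[   9    8   48   53 1916]
(32.552005767822266, 33.82392120361328) 26.222145080566406
flange [ 0.4952084  -0.28119054  0.004     ]
bore 317.0 185.89473684210526 [ 0.48691648 -0.27813653  0.06      ]
[-0.00606659 -0.00271433  0.21845585]
[[255 255 255 255 255 255 255 255 255 255 255 255 255 255 255 255 255 255
  255 255 255 255 255 255 255 255]
 [255 255 255 255 255 255 255 255 255 255 255 255 255 255 255 255 255 255
  255 255 255 255 255 255 255 255]
 [255 255 255 255 255 255 255 255 255 255 255 255 255 255 255 255 255 255
  255 255 255 255 255 255 255 255]
 [255 255 255 255 255 255 255 255 255 255 255 255 255 255 255 255 255 255
  255 255 255 255 255 255 255 255]
 [255 255 255 255 255 255 255 255 255 236 184 164 188 236 254 255 255 255
  255 255 255 255 255 255 255 255]
 [255 255 255 255 255 255 255 222 129  73  53  48  58  78 112 206 255 255
  255 255 255 255 255 255 255 255]
 [255 255 255 255 255 255 240 167  98  57  42  37  40  48  71 138 232 255
  255 255 255 255 255 255 255 255]
 [255 255 255 255 255 254 236 211 167 128 116 113 114 118 142 183 222 252
  255 255 255 255 255 255 
[... 835 characters left out ...]
34 237 252
  255 255 255 255 255 255 255 255]
 [255 255 255 255 255 255 255 255 245 236 236 234 234 233 234 238 250 255
  255 255 255 255 255 255 255 255]
 [255 255 255 255 255 255 255 255 254 247 241 237 239 242 248 254 255 255
  255 255 255 255 255 255 255 255]
 [255 255 255 255 255 255 255 255 255 255 255 253 254 255 255 255 255 255
  255 255 255 255 255 255 255 255]
 [255 255 255 255 255 255 255 255 255 255 255 255 255 255 255 255 255 255
  255 255 255 255 255 255 255 255]
 [255 255 255 255 255 255 255 255 255 255 255 255 255 255 255 255 255 255
  255 255 255 255 255 255 255 255]
 [255 255 255 255 255 255 255 255 255 255 255 255 255 255 255 255 255 255
  255 255 255 255 255 255 255 255]]
```

Emit:
apply_moves(
  deltas=[
    [[0.06,-0.002,-0.001,0.05,0],[0.06,-0.002,-0.001,0.1,0],[0.06,-0.002,-0.001,0.15,0],[0.06,-0.002,-0.001,0.18,0],[0.06,-0.002,-0.001,0.196,0],[0.06,-0.002,-0.001,0.196,0],[0.03,-0.002,-0.001,0.196,0],[0.03,-0.002,-0.001,0.196,0],[0.03,-0.002,-0.001,0.196,0],[0.03,-0.002,-0.001,0.196,0]],
  ],
  newtons=20,
)

```text
time_s: 3.95
tcp_pos: [0.4924, -0.2799, 0.0283]
tool_rot: [[-0.925, 0.381, 0.002], [0.381, 0.925, -0.001], [-0.003, -0.0, -1.0]]
ft_force: [-0.4, -0.5, 6.9]
opening: 0.442
grasp_force: 20.0
```

Emit:
apply_moves(
  deltas=[
    [[0.03,0,0,-0.05,0],[0.03,0,0.0,-0.11,0],[0.03,0.001,0.05,-0.15,0],[0.03,0.001,0.11,-0.15,0],[0.03,0.002,0.17,-0.15,0],[0.03,0.002,0.23,-0.15,0],[0.03,0.002,0.29,-0.15,0],[0.03,0.003,0.35,-0.15,0],[0.03,0.003,0.41,-0.15,0],[0.03,0.003,0.46,-0.15,0]],
  ],
)

```text
time_s: 5.2
tcp_pos: [0.6643, 0.1494, 0.1758]
tool_rot: [[-0.925, 0.38, -0.001], [0.38, 0.925, -0.0], [0.001, -0.001, -1.0]]
ft_force: [0.3, -0.2, -0.5]
opening: 0.449
grasp_force: 20.0
```

Emit:
apply_moves(
  deltas=[
    [[0.03,0,0,0.01,0],[0.03,0,0.0,0.02,0],[0.03,0,0,0.03,0],[0.03,0,0,0.04,0],[0.03,0,0,0.05,0],[0.03,0,0,0.055,0],[0.03,0,0,0.055,0],[0.03,0,0,0.055,0],[0.03,0,0,0.055,0],[0.03,0,0,0.055,0]],
  ],
)

```text
time_s: 6.45
tcp_pos: [0.6643, 0.1472, 0.122]
tool_rot: [[-0.925, 0.381, 0.001], [0.381, 0.925, 0.0], [-0.0, 0.0, -1.0]]
ft_force: [0.8, 0.7, -2.1]
opening: 0.444
grasp_force: 20.0
```

```bash
python3 - <<'E'
from h import *
s=bot.observe();print(s["time_s"],s["tcp_pos"],s["ft_force"],s["opening"])
i,p,d=look("wrist");j,q,e=look("scene")
c=q[160:290,310:460];a=cv2.resize(c,(460,400),interpolation=2)
cv2.imwrite('pics/w3.png',np.hstack([cv2.resize(p[100:360,180:460],(340,400)),a]))
print(i["camera_from_world"]@np.r_[s["tcp_pos"],1])
E
```

```text
6.45 [0.664254   0.1472324  0.12200009] [ 0.81213186  0.66082117 -2.09751782] 0.4436380725155332
[-3.74689653e-05  2.61557461e-02  1.73743707e-01  1.00000000e+00]
```

View pics/w3.png

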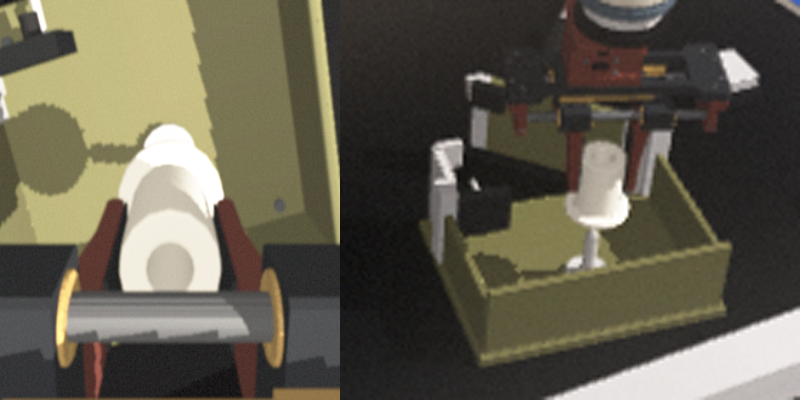

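The roller hangs upright in the fingers with its bore at about (320,275) in the full wrist picture. The scene crop shows it above the spindle.

```bash
python3 - <<'E'
from h import *
i,p,d=look("wrist");s=bot.observe()
g=cv2.cvtColor(p,cv2.COLOR_BGR2GRAY)
for r in (258,262,266,270,275,280): print(r,g[r,290:352:2])
print(g[240:300:2,320])
for r in(274,276):
  w=world(i,320,r,.1537);print(w,s["tool_rot"].T@(w-s["tcp_pos"]))
E
```

```text
258 [238 240 239 238 239 238 239 238 240 237 231 223 214 207 199 204 202 208
 219 226 235 237 237 239 237 236 239 238 237 238 239]
262 [237 239 238 238 238 237 238 234 214 192 189 193 191 196 194 194 193 193
 191 190 187 195 223 235 239 238 239 238 238 238 238]
266 [239 238 238 238 238 237 225 188 184 192 190 189 192 195 196 192 193 194
 192 188 192 186 178 195 231 238 238 238 237 238 239]
270 [239 237 237 238 237 224 181 180 183 189 189 190 193 194 195 190 195 191
 193 190 189 184 183 177 190 234 239 238 237 238 237]
275 [238 239 237 239 238 211 180 185 187 191 187 191 190 195 190 192 195 191
 191 189 189 188 184 178 179 223 236 237 239 237 238]
280 [237 237 237 238 238 229 191 186 189 192 191 189 193 193 196 195 193 190
 192 193 191 189 186 177 204 234 237 236 237 239 237]
[241 238 239 239 239 237 238 237 229 204 195 194 192 192 192 190 193 194
 195 194 195 197 194 194 172  87  81 122 121 117]
[0.66331668 0.14769387 0.1537    ] [ 0.00097757  0.00018065 -0.03195211]
[0.66426118 0.14730647 0.1537    ] [-4.32933086e-05  1.82182979e-04 -3.19519402e-02]
```

Emit:
apply_moves(
  deltas=[
    [[0.03,-0.001,0,0.01,0],[0.03,-0.001,0,0.02,0],[0.03,-0.001,0,0.025,0],[0.03,-0.001,0,0.03,0],[0.03,-0.001,0,0.035,0],[0.03,-0.001,0,0.04,0],[0.03,-0.001,0,0.045,0],[0.03,-0.001,0,0.05,0],[0.03,-0.001,0,0.055,0],[0.03,-0.001,0,0.06,0]],
  ],
)

```text
time_s: 7.85
tcp_pos: [0.665, 0.1468, 0.0613]
tool_rot: [[-0.925, 0.381, 0.0], [0.381, 0.925, -0.0], [-0.0, 0.0, -1.0]]
ft_force: [-0.8, -0.2, -1.9]
opening: 0.446
grasp_force: 20.0
```

Emit:
apply_moves(
  deltas=[
    [[0.03,0,0,0.006,0],[0.03,0,0,0.011,0],[0.03,0,0,0.014,0],[0.03,0,0,0.015,0],[0.03,0,0,0.015,0],[0.056,0,0,0.015,0],[0.056,0,0,0.015,0],[0.056,0,0,0.015,0],[0.056,0,0,0.015,0],[0.056,0,0,0.015,0]],
  ],
)

```text
time_s: 9.1
tcp_pos: [0.6651, 0.1468, 0.0466]
tool_rot: [[-0.925, 0.381, 0.0], [0.381, 0.925, -0.0], [-0.0, -0.0, -1.0]]
ft_force: [0.2, 0.1, 0.6]
opening: 0.638
grasp_force: 0.0
```

Emit:
apply_moves(
  deltas=[
    [[0.056,0,0,-0.03,0],[0.056,0,0,-0.07,0],[0.056,0,0,-0.12,0],[0.056,0,0,-0.15,0],[0.0,0,0,-0.15,0],[0.0,0,0,-0.15,0],[0.0,0.0,0,-0.15,0],[0.0,0.0,0,-0.15,0],[0.0,0.0,0,-0.15,0],[0.0,0.0,0,-0.15,0]],
  ],
)

```text
time_s: 10.35
tcp_pos: [0.665, 0.1468, 0.1964]
tool_rot: [[-0.925, 0.381, -0.0], [0.381, 0.925, -0.0], [0.0, -0.0, -1.0]]
ft_force: [-0.2, -0.2, 0.1]
opening: 0.014
grasp_force: 0.0
```

```bash
python3 - <<'E'
from h import *
i,p,d=look("wrist");j,q,e=look("scene");k,t,f=look("top")
cv2.imwrite('pics/w4.png',np.hstack([cv2.resize(p[100:260,180:460],(400,230)),cv2.resize(q[160:290,310:460],(265,230))]))
s=bot.observe();print(s["time_s"],s["tcp_pos"],s["ft_force"])
P=cloud(i,d)
m=(abs(P[...,0]-.665)<.04)&(abs(P[...,1]-.147)<.04)&(P[...,2]>.05)&(P[...,2]<.12)
z=P[m];print(len(z),np.percentile(z[:,2],[50,90,97]))
a=z[z[:,2]>.07];print(a.mean(0),(a.min(0)+a.max(0))/2)
P=cloud(k,f);b=P[(abs(P[...,2]-.1)<.008)&(P[...,0]<.6)&(P[...,0]>.45)&(P[...,1]>.1)&(P[...,1]<.27)];print(len(b))
E
```

```text
10.5 [0.66507425 0.14671291 0.19668605] [ 0.64438539 -0.0547831   0.25784394]
1449 [0.07696337 0.07812935 0.07864941]
[0.66454473 0.14700981 0.07705067] [0.66507899 0.14670593 0.07489284]
0
```

View pics/w4.png

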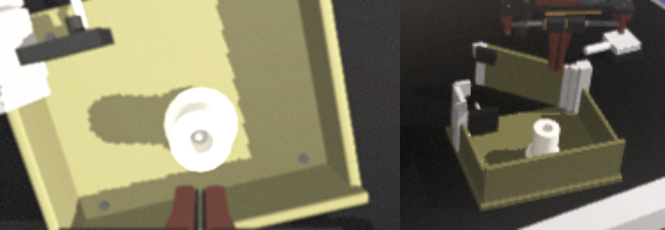

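The roller is seated: its top is at z ≈ 0.078 and centred on the spindle. Next is the gate. I move to a pose outside the push plate, with the fingers shut and the tool's −x along the push direction.

Emit:
apply_moves(
  deltas=[
    [[0,0.05,-0.01,0,0.6],[0,0.1,-0.018,0,1.2],[0,0.15,-0.026,0,1.8],[0,0.2,-0.035,0,2.4],[0,0.207,-0.035,0,2.4],[0,0.207,-0.035,0.04,2.4],[0,0.207,-0.035,0.09,2.4],[0,0.207,-0.035,0.13,2.4],[0,0.207,-0.035,0.141,2.4],[0,0.207,-0.035,0.141,2.4]],
  ],
)

```text
time_s: 11.75
tcp_pos: [0.4608, 0.1931, 0.0559]
tool_rot: [[-0.69, 0.724, -0.0], [0.724, 0.69, -0.0], [0.0, -0.0, -1.0]]
ft_force: [0.8, 0.8, 1.3]
opening: 0.002
grasp_force: 0.0
```

```bash
cat > g.py <<'E'
from h import *
import sys
# rows: tool-frame deltas + turn for gate angle list, standoff so (m, TCP to plate)
s=bot.observe();R=s["tool_rot"];t=s["tcp_pos"];H=np.array([.583,.2445]);Y=-.143
print(s["time_s"],t,s["ft_force"])
hd=np.arctan2(-R[1,0],-R[0,0])
def row(th,so):
    f=Y-th;n=np.array([np.cos(f),np.sin(f)]);l=np.array([np.sin(f),-np.cos(f)])
    p=H-.007*n+.125*l-so*n
    d=R.T@np.r_[p-t[:2],0];return [round(float(v),4) for v in(d[0],d[1],np.degrees(hd-f)/10)]
if len(sys.argv)>2:
    for th in map(float,sys.argv[2:]): print(th,row(th,float(sys.argv[1])))
# gate angle/perp distance of tool from hinge frame
for so in(.010,.0105):
    from scipy.optimize import brentq
    g=lambda th:(np.array([np.cos(Y-th),np.sin(Y-th)])@(t[:2]-H))+.007+so
    try: print("contact angle if touching",so,brentq(g,-.3,1.3))
    except Exception as e: print(e)
f=hd;print("force along push",-s["ft_force"][:2]@np.array([np.cos(f),np.sin(f)]),"lever",(t[:2]-H)@np.array([np.sin(f),-np.cos(f)]))
E
python3 g.py .010 .67 .6 .5 .4 .35 .3
```

```text
11.75 [0.46079904 0.19311693 0.05594167] [0.76140054 0.80833189 1.31489669]
0.67 [-0.0297, -0.001, 0.0198]
0.6 [-0.0384, -0.0019, -0.3813]
0.5 [-0.0511, -0.0022, -0.9543]
0.4 [-0.0636, -0.0011, -1.5272]
0.35 [-0.0699, -0.0002, -1.8137]
0.3 [-0.076, 0.0011, -2.1002]
contact angle if touching 0.01 0.9011665306804404
contact angle if touching 0.0105 0.8973624296437632
force along push 0.05997997605748252 lever 0.12391591344546411
```

Emit:
apply_moves(
  deltas=[
    [[0,-0.01,-0.001,0,0],[0,-0.02,-0.001,0,0],[0,-0.026,-0.001,0,0],[0,-0.031,-0.001,0,0],[0,-0.036,-0.002,0,-0.3],[0,-0.042,-0.002,0,-0.55],[0,-0.048,-0.002,0,-0.8],[0,-0.054,-0.002,0,-1.1],[0,-0.06,-0.001,0,-1.4],[0,-0.0636,-0.001,0,-1.5]],
  ],
)

```text
time_s: 13.0
tcp_pos: [0.5036, 0.1463, 0.0556]
tool_rot: [[-0.854, 0.521, -0.0], [0.521, 0.854, 0.0], [0.0, 0.0, -1.0]]
ft_force: [0.4, 0.8, 0.9]
opening: 0.006
grasp_force: 0.2
```

```bash
python3 g.py .010 .4 .35 .3 .25 .2 .15 .1 .05
```

```text
13.0 [0.50364959 0.14630624 0.0556161 ] [0.36540212 0.84325003 0.89386127]
0.4 [-0.0002, 0.0001, -0.026]
0.35 [-0.0065, -0.0006, -0.3125]
0.3 [-0.0128, -0.0009, -0.5989]
0.25 [-0.0191, -0.001, -0.8854]
0.2 [-0.0254, -0.0007, -1.1719]
0.15 [-0.0317, -0.0001, -1.4584]
0.1 [-0.0379, 0.0008, -1.7448]
0.05 [-0.0441, 0.002, -2.0313]
contact angle if touching 0.01 0.4015945635077405
contact angle if touching 0.0105 0.397596599566257
force along push 0.1269968647042312 lever 0.12514739166749633
```

Emit:
apply_moves(
  deltas=[
    [[0,-0.003,0,0,-0.15],[0,-0.006,-0.001,0,-0.3],[0,-0.009,-0.001,0,-0.4],[0,-0.012,-0.001,0,-0.55],[0,-0.014,-0.001,0,-0.65],[0,-0.016,-0.001,0,-0.75],[0,-0.018,-0.001,0,-0.85],[0,-0.019,-0.001,0,-0.9],[0,-0.019,-0.001,0,-0.9],[0,-0.019,-0.001,0,-0.9]],
  ],
)

```text
time_s: 14.25
tcp_pos: [0.5191, 0.1357, 0.0555]
tool_rot: [[-0.925, 0.381, -0.0], [0.381, 0.925, -0.0], [0.0, -0.0, -1.0]]
ft_force: [-2.2, -0.7, 0.7]
opening: 0.004
grasp_force: 0.6
```

```bash
python3 g.py .010 .2 .15 .1 .05 0 -.05 -.1;python3 - <<'E'
from h import *
i,p,d=look("top");j,q,e=look("scene")
cv2.imwrite('pics/w5.png',np.hstack([cv2.resize(p[100:235,190:325],(400,400)),cv2.resize(q[160:290,310:440],(400,400))]))
E
```

```text
14.25 [0.51913839 0.13571639 0.05554859] [-2.18499039 -0.74907048  0.7151828 ]
0.2 [-0.0066, -0.0008, -0.2745]
0.15 [-0.0129, -0.0012, -0.561]
0.1 [-0.0192, -0.0012, -0.8475]
0.05 [-0.0255, -0.001, -1.134]
0.0 [-0.0318, -0.0004, -1.4205]
-0.05 [-0.038, 0.0004, -1.7069]
-0.1 [-0.0442, 0.0016, -1.9934]
contact angle if touching 0.01 0.25266584300372597
contact angle if touching 0.0105 0.2486645105041221
force along push 1.7347331453304298 lever 0.12491056176489648
```

View pics/w5.png

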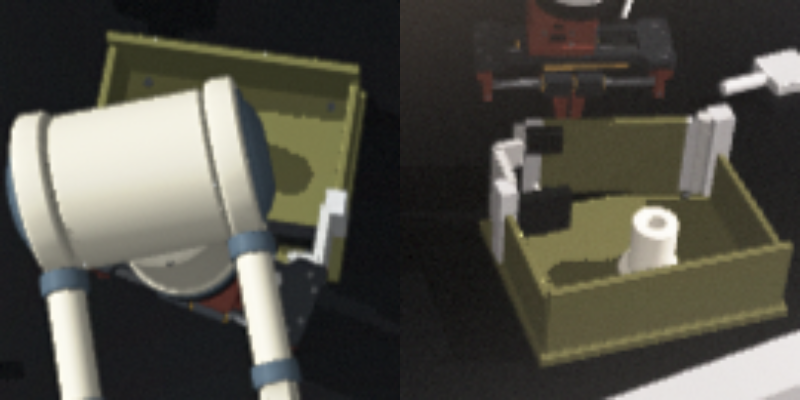

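The scene crop shows the gate nearly shut against the fingers, with the roller still seated. The force reading is about 2 N, which fits the pin.

Emit:
apply_moves(
  deltas=[
    [[0,-0.001,0,0,0],[0,-0.002,0,0,-0.1],[0,-0.003,0,0,-0.1],[0,-0.004,-0.001,0,-0.2],[0,-0.005,-0.001,0,-0.2],[0,-0.006,-0.001,0,-0.3],[0,-0.0066,-0.001,0,-0.3],[0,-0.0066,-0.001,0,-0.3],[0,-0.0066,-0.001,0,-0.3],[0,-0.0066,-0.001,0,-0.3]],
  ],
)

```text
time_s: 15.6
tcp_pos: [0.5249, 0.1323, 0.0556]
tool_rot: [[-0.943, 0.332, 0.0], [0.332, 0.943, -0.0], [-0.0, 0.0, -1.0]]
ft_force: [-1.0, 2.1, -0.9]
opening: 0.006
grasp_force: 0.8
```

Emit:
apply_moves(
  deltas=[
    [[0,-0.001,0,0,0],[0,-0.002,0,0,-0.1],[0,-0.003,0,0,-0.1],[0,-0.004,0,0,-0.2],[0,-0.004,0,0,-0.2],[0,-0.004,0,0,-0.2],[0,-0.004,0,0,-0.2],[0,-0.004,0,0,-0.2],[0,-0.004,0,0,-0.2],[0,-0.004,0,0,-0.2]],
  ],
)

```text
time_s: 16.85
tcp_pos: [0.5287, 0.131, 0.0556]
tool_rot: [[-0.954, 0.299, -0.0], [0.299, 0.954, -0.0], [0.0, -0.0, -1.0]]
ft_force: [-2.3, -1.6, -0.7]
opening: 0.005
grasp_force: 0.9
```

```bash
python3 g.py .010  .15 .1 .05 0 -.05 -.1
```

```text
16.85 [0.52865051 0.13099217 0.05560676] [-2.31289522 -1.58312477 -0.73734543]
0.15 [-0.0023, -0.0006, -0.0599]
0.1 [-0.0085, -0.0012, -0.3464]
0.05 [-0.0148, -0.0015, -0.6329]
0.0 [-0.0211, -0.0015, -0.9193]
-0.05 [-0.0274, -0.0012, -1.2058]
-0.1 [-0.0337, -0.0006, -1.4923]
contact angle if touching 0.01 0.16806102901502373
contact angle if touching 0.0105 0.16405014444232516
force along push 1.7341497620430109 lever 0.12456230520183408
```

Emit:
apply_moves(
  deltas=[
    [[0,-0.001,0,0,0],[0,-0.002,0,0,-0.1],[0,-0.003,0,0,-0.1],[0,-0.003,0,0,-0.1],[0,-0.003,0,0,-0.1],[0,-0.003,0,0,-0.1],[0,-0.003,0,0,-0.1],[0,-0.003,0,0,-0.1],[0,-0.003,0,0,-0.1],[0,-0.003,0,0,-0.1]],
  ],
)

```text
time_s: 18.1
tcp_pos: [0.5315, 0.1301, 0.0556]
tool_rot: [[-0.959, 0.282, -0.0], [0.282, 0.959, 0.0], [0.0, -0.0, -1.0]]
ft_force: [-3.0, -0.3, -0.7]
opening: 0.004
grasp_force: 1.2
```

Emit:
apply_moves(
  deltas=[
    [[0,-0.001,0,0,0],[0,-0.002,0,0,-0.1],[0,-0.003,0,0,-0.1],[0,-0.003,0,0,-0.15],[0,-0.003,0,0,-0.15],[0,-0.003,0,0,-0.15],[0,-0.003,0,0,-0.15],[0,-0.003,0,0,-0.15],[0,-0.003,0,0,-0.15],[0,-0.003,0,0,-0.15]],
  ],
)

```text
time_s: 19.35
tcp_pos: [0.5341, 0.1291, 0.0556]
tool_rot: [[-0.966, 0.257, -0.001], [0.257, 0.966, -0.0], [0.001, -0.0, -1.0]]
ft_force: [-5.6, -1.9, 1.6]
opening: 0.005
grasp_force: 2.2
```

Emit:
apply_moves(
  deltas=[
    [[0,-0.0005,0,0,0],[0,-0.001,0,0,-0.05],[0,-0.0015,0,0,-0.1],[0,-0.002,0,0,-0.1],[0,-0.002,0,0,-0.1],[0,-0.002,0,0,-0.1],[0,-0.002,0,0,-0.1],[0,-0.002,0,0,-0.1],[0,-0.002,0,0,-0.1],[0,-0.002,0,0,-0.1]],
  ],
)

```text
time_s: 20.6
tcp_pos: [0.5359, 0.1285, 0.0556]
tool_rot: [[-0.971, 0.24, -0.001], [0.24, 0.971, -0.001], [0.001, -0.001, -1.0]]
ft_force: [-5.8, -2.0, 0.7]
opening: 0.004
grasp_force: 2.4
```

Emit:
apply_moves(
  deltas=[
    [[0,-0.0005,0,0,0],[0,-0.001,0,0,-0.05],[0,-0.0015,0,0,-0.1],[0,-0.002,0,0,-0.1],[0,-0.002,0,0,-0.1],[0,-0.002,0,0,-0.1],[0,-0.002,0,0,-0.1],[0,-0.002,0,0,-0.1],[0,-0.002,0,0,-0.1],[0,-0.002,0,0,-0.1]],
  ],
)

```text
time_s: 21.85
tcp_pos: [0.5382, 0.1283, 0.0555]
tool_rot: [[-0.975, 0.223, -0.0], [0.223, 0.975, 0.0], [0.0, 0.0, -1.0]]
ft_force: [-4.4, -1.8, -1.2]
opening: 0.006
grasp_force: 1.7
```

```bash
python3 g.py .010 .1 .05 0 -.05 -.1
```

```text
21.85 [0.53822001 0.12830691 0.05554379] [-4.37731046 -1.77839571 -1.16305454]
0.1 [0.0015, -0.0014, 0.1038]
0.05 [-0.0047, -0.0022, -0.1826]
0.0 [-0.011, -0.0027, -0.4691]
-0.05 [-0.0173, -0.0029, -0.7556]
-0.1 [-0.0236, -0.0028, -1.0421]
contact angle if touching 0.01 0.08790280065613519
contact angle if touching 0.0105 0.08384839840225822
force along push 3.8705425142224055 lever 0.12325283685618894
```

Emit:
apply_moves(
  deltas=[
    [[0,-0.0005,0,0,0],[0,-0.001,0,0,-0.05],[0,-0.0015,-0.001,0,-0.1],[0,-0.002,-0.001,0,-0.1],[0,-0.0025,-0.001,0,-0.1],[0,-0.003,-0.001,0,-0.15],[0,-0.003,-0.001,0,-0.15],[0,-0.003,-0.001,0,-0.15],[0,-0.003,-0.001,0,-0.15],[0,-0.003,-0.001,0,-0.15]],
  ],
)

```text
time_s: 23.1
tcp_pos: [0.5412, 0.1265, 0.0558]
tool_rot: [[-0.98, 0.198, 0.001], [0.198, 0.98, -0.0], [-0.001, 0.0, -1.0]]
ft_force: [-1.9, 1.7, -0.6]
opening: 0.004
grasp_force: 1.1
```

Emit:
apply_moves(
  deltas=[
    [[0,-0.0005,0,0,0],[0,-0.001,0,0,0],[0,-0.0015,0,0,0],[0,-0.002,0,0,-0.1],[0,-0.002,0,0,-0.1],[0,-0.002,0,0,-0.1],[0,-0.002,0,0,-0.1],[0,-0.002,0,0,-0.1],[0,-0.002,0,0,-0.1],[0,-0.002,0,0,-0.1]],
  ],
)

```text
time_s: 24.35
tcp_pos: [0.5424, 0.126, 0.0558]
tool_rot: [[-0.984, 0.181, -0.001], [0.181, 0.984, -0.0], [0.001, -0.001, -1.0]]
ft_force: [-6.1, 1.0, 2.7]
opening: 0.005
grasp_force: 3.2
```

Emit:
apply_moves(
  deltas=[
    [[0,-0.0002,0,0,0],[0,-0.0004,0,0,0],[0,-0.0006,0,0,0],[0,-0.0008,0,0,0],[0,-0.0008,0,0,0],[0,-0.0008,0,0,0],[0,-0.0008,0,0,0],[0,-0.0008,0,0,0],[0,-0.0008,0,0,0],[0,-0.0008,0,0,0]],
  ],
)

```text
time_s: 25.6
tcp_pos: [0.5425, 0.126, 0.0558]
tool_rot: [[-0.984, 0.18, -0.003], [0.18, 0.984, -0.0], [0.003, -0.001, -1.0]]
ft_force: [-9.0, 0.5, 5.4]
opening: 0.005
grasp_force: 4.7
```

Emit:
apply_moves(
  deltas=[
    [[0,-0.0003,0,0,0],[0,-0.0006,0,0,0],[0,-0.0009,0,0,0],[0,-0.001,0,0,0],[0,-0.001,0,0,0],[0,-0.001,0,0,0],[0,-0.001,0,0,0],[0,-0.001,0,0,0],[0,-0.001,0,0,0],[0,-0.001,0,0,0]],
  ],
)

```text
time_s: 26.85
tcp_pos: [0.5428, 0.1259, 0.0558]
tool_rot: [[-0.984, 0.18, -0.005], [0.18, 0.984, -0.0], [0.004, -0.001, -1.0]]
ft_force: [-12.7, 0.8, 4.3]
opening: 0.004
grasp_force: 6.3
```

```bash
python3 g.py .010 .1 .05 0;python3 - <<'E'
from h import *
s=bot.observe();print(s["torque"],s["tool_rot"])
i,p,d=look("wrist");j,q,e=look("scene")
cv2.imwrite('pics/w6.png',np.hstack([cv2.resize(p[0:260,110:530],(420,260)),cv2.resize(q[160:290,310:440],(370,370))[:260]]) if 0 else np.hstack([cv2.resize(p,(480,300)),cv2.resize(q[170:270,320:425],(315,300))]))
E
```

```text
26.85 [0.54276819 0.12588443 0.05583062] [-12.67666936   0.76530594   4.25337366]
0.1 [0.0065, 0.0002, 0.3543]
0.05 [0.0003, -0.0009, 0.0678]
0.0 [-0.006, -0.0016, -0.2187]
contact angle if touching 0.01 0.04785590414005956
contact angle if touching 0.0105 0.04382556786747916
force along push 12.607102993614747 lever 0.12392309465776032
[ 0.13351726  1.82056972 -0.12001108] [[-9.83625612e-01  1.80167472e-01 -4.50981655e-03]
 [ 1.80170857e-01  9.83635267e-01 -3.52658017e-04]
 [ 4.37247710e-03 -1.15942097e-03 -9.99989769e-01]]
```

View pics/w6.png

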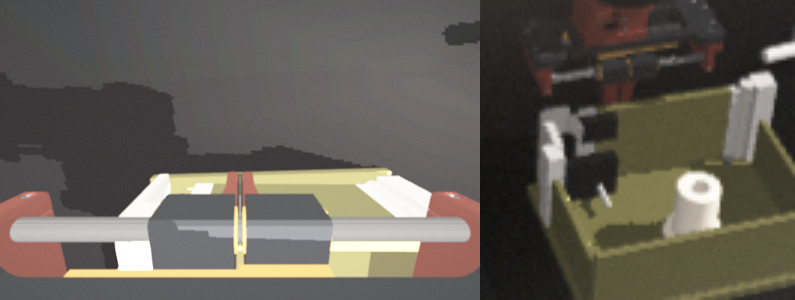

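The gate is in line with its posts at 12.6 N, above the highest tongue peak and past the dip in force. I press a touch more, then back off gently.

Emit:
apply_moves(
  deltas=[
    [[0,-0.0002,0,0,0],[0,-0.0004,0,0,0],[0,-0.0004,0,0,0],[0,-0.0004,0,0,0],[0,-0.0004,0,0,0],[0,-0.0004,0,0,0],[0,-0.0004,0,0,0],[0,-0.0004,0,0,0],[0,-0.0004,0,0,0],[0,-0.0004,0,0,0]],
  ],
)

```text
time_s: 28.2
tcp_pos: [0.5429, 0.1259, 0.0559]
tool_rot: [[-0.984, 0.18, -0.005], [0.18, 0.984, -0.0], [0.005, -0.001, -1.0]]
ft_force: [-14.8, 1.3, 6.5]
opening: 0.008
grasp_force: 7.0
```

Emit:
apply_moves(
  deltas=[
    [[0,0.001,0,0,0],[0,0.002,0,0,0],[0,0.004,0,0,0],[0,0.007,0,0,0],[0,0.012,0,0,0],[0,0.02,0,0,0],[0,0.035,0,0,0],[0,0.055,0,0,0],[0,0.075,0,0,0],[0,0.08,0,0,0]],
  ],
)

```text
time_s: 29.45
tcp_pos: [0.4652, 0.1406, 0.0557]
tool_rot: [[-0.984, 0.18, 0.0], [0.18, 0.984, 0.0], [-0.0, 0.0, -1.0]]
ft_force: [0.1, 0.1, 0.2]
opening: 0.007
grasp_force: 0.0
```

```bash
python3 - <<'E'
from h import *
s=bot.observe();print(s["time_s"],s["tcp_pos"],s["ft_force"])
i,p,d=look("wrist");j,q,e=look("scene")
cv2.imwrite('pics/w7.png',np.hstack([cv2.resize(p,(480,300)),cv2.resize(q[170:270,320:425],(315,300))]))
E
```

```text
29.45 [0.46519344 0.14057011 0.0556955 ] [0.14161256 0.09503738 0.18682936]
```

View pics/w7.png

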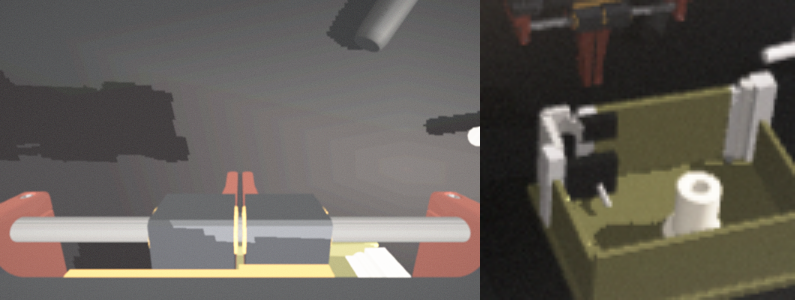

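With the fingers clear, the gate sits exactly as it did under load, at about 0.045 rad, and the roller stands on its seat. I hand the job in.

```bash
python3 -c "
from cell import bot
print(bot.sign_off())"
```

```text
the job is handed in; nothing more can be done
None
```

The roller is seated on the spindle and released, and the gate is latched shut and stays shut by itself (highest force read about 15 N); the job was handed in at about 30 s, with no verdict shown.

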